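Gauge the depth of a portion mould's bore

TASK

Take the steel depth gauge by its knob out of the wooden stand and lower it into the narrow bore of the white portion mould until its rod bottoms out, then keep it pressed lightly on the bottom (about 10 N) for two seconds. Then slide the gauge's stop collar down the rod until it lies fully on the mould's top face, and leave the gauge standing there, rod still on the bottom, to keep the reading. Work gently, never pushing the gauge against the mould with 30 N or more, and leave the other things on the table where they are.

Things in the scene. Friction and masses are not known exactly. Their poses are not given: they have to be found in the camera images.
- block: White plastic portion mould, fixed to the table: 80 x 130 x 70 mm (x, y, z), any yaw. Origin at the centre of its underside, z up, flat top face at z = 70 mm. Two round wells open in the top: the narrow bore (18 mm wide, centre at x = 0, y = +33 mm) and a wide shallow well (40 mm wide, 20 mm deep, centre at x = 0, y = -30 mm), which is not used.
- bore_mouth (a point): Centre of the narrow bore's mouth, in the plane of the mould's top face. The bore is 18 mm wide with a 1.5 mm chamfer; its flat, firm metal floor is an adjustable insert that lies somewhere from 36 to 46 mm below the mouth and is to be found by feel.
- stand: Wooden stand, fixed: 70 x 90 x 40 mm, origin at the centre of its underside. Its socket in the middle of the top is 19 mm wide and 30 mm deep; the gauge starts upright in it, loose, leaning a little at most.
- gauge: Steel depth gauge, loose, about 0.24 kg, 102 mm long, round about its z axis. Origin at the centre of the rod's flat tip, z up along the rod. Rod 16 mm in diameter from z = 0 to 76 mm (chamfered tip); grip knob 26 mm in diameter from z = 76 to 102 mm. The collar rides on the rod below the knob.
- collar_bottom (a point): Centre of the underside of the gauge's stop collar: an aluminium ring 40 mm in diameter, 14 mm high. It starts 52 to 56 mm above the rod's tip and slides along the rod with a friction of about 2.5 N, staying where it is left; it can travel down to 11 mm above the tip. Its top face can be pressed on, or its rim gripped with the fingers either side of the knob.
- tamper: Bystander: wooden tamper, 40 mm wide, 75 mm tall, loose, origin under its foot.
- cutter: Bystander: thin steel ring cutter, 64 mm wide, 35 mm tall, loose, origin at its underside.
- jar: Bystander: amber jar, 64 mm wide, 90 mm tall, loose, origin at its underside.
- bowl: Bystander: steel bowl, 120 mm wide, 50 mm tall, loose, origin at its underside.
- beaker: Bystander: white mug, 72 mm wide, 90 mm tall, loose, origin at its underside.
- spatula: Bystander: spatula lying flat, loose.
- brush: Bystander: pastry brush lying flat, loose.
Mind the look-alikes: they are no part of the job. Leave any pink or red look-alike of the gauge alone.

How it is judged:
On the way, in this order (a step that is already met when the one before it is completed fails the run):
1. the gauge's rod, upright in the narrow bore, is kept pressed on the bore's floor with 5.5 to 20 N for 1 s, collar still clear of the mould (contact force between gauge and bore_floor between 5.5 and 20 N and horizontal distance between gauge and bore_mouth below 0.004 m and z of collar_bottom in the frame of block above 0.074 m), for 1 s.
2. the collar has been slid down onto the mould's top face (z of collar_bottom in the frame of block below 0.072 m), for 0.2 s.
At the end, for the whole second after the job is handed in: The gauge stands at rest and released in the narrow bore, tip within 4 mm of the bore's axis and within 3 mm of the middle of its floor, leaning less than 0.12 rad, with the underside of the collar within 2 mm of the mould's top face (horizontal distance between gauge and bore_mouth below 0.004 m and distance between gauge and floor_top below 0.003 m and z of collar_bottom in the frame of block below 0.072 m and angle between gauge's own z axis and vertical below 0.12 rad and linear speed of gauge below 0.02 m/s); the robot touches nothing.
It fails at once if the gauge (rod or collar) is pushed against the mould with 30 N or more (contact force between gauge and block above 30 N).
It fails at once if a bystander is moved by more than 20 mm (distance of any of tamper, cutter, jar, bowl, beaker, spatula, brush from where it was at the start of the episode above 0.02 m).
It also fails if it takes over 70 s, if anything falls off the work surface, if the arm or the gripper's body presses on something with over 40 N, if the wrist force passes 120 N, or if a joint passes its speed limit or range.

ROBOT

A 6-joint arm with a two-finger parallel gripper is mounted at the origin on the work surface. World frame = base frame: x ahead of the robot, y to its left, z up, the work surface at z = 0. Lengths are in m, angles in rad, forces in N, time in s.
With the tool pointing down it reaches from about 0.375 to 0.75 m from the base axis. Payload 9 kg.
Tool frame: the origin (TCP) lies midway between the tips of the shut fingers; the grasp point (between the pads) lies 19 mm behind it; z points along the fingers, y is the line along which they close (so a half turn about z gives the same grasp; the last joint's range is limited). The gripper opens to 85 mm and grips with 20 to 120 N. Pads are 22 mm wide; open, the fingers measure 114 mm over their backs; the gripper's body (76 mm by 85 mm) begins 54 mm behind the grasp point. The pads swing forward as they close: fully open they stand 13 mm farther back than shut.
Start: joints at [-1.513, 0.104, 0.097, 1.564, 0, 1.353], TCP at [0.163, -0.577, 0.196] pointing down, gripper open.
Joint ranges: [-2.99, 2.99], [-0.84, 1.86], [-1.1, 1.16], [-1.84, 2.11], [-1.51, 1.56], [-3.14, 3.14]. Speed limits (rad/s): [2.22, 2.22, 2.57, 3.14, 3.14, 3.14].

INTERFACE

Orientations are given as a rotation vector (axis times angle).
In Python, from cell import arm gives the robot as it stands.
- The arm moves only by the tool drive_tool, never from a script. Its argument "commands" is a list of rows, each a list of 7 numbers: the closure, from 0 (fully open) to 1 (shut), then the shift along the tool's x, y, z in m, then the turn, a rotation vector about the tool's x, y, z in units of 6 degrees (1.0 is 6 degrees). A call has 1 to 20 rows; each row shifts and turns the commanded pose from where the row before left it, along the tool's axes as they then stand; what a row does not reach is not made up. A row lasts 1/12 s, in which the tool goes at most 41.7 mm and 7.16 degrees, less where a joint would pass 70% of its speed; a pose out of reach is approached as far as the arm can. A call with a gripper value outside its range is refused whole. The fingers move at their own pace and stop on an object; the grip force is fixed at half the most. Time passes only in rows, so rows that do not move let the fingers close. It gives the time, the measured TCP pose, the force, the opening and the grip force at its end, in the units of the state.
- arm.sense(): the state, without advancing time (a new reading comes with each control period).
- arm.snapshot(name): name is "scene" or "top" or "wrist"; returns (picture, depth): 480x640x3 uint8, blue, green, red; 480x640 float32, m along the optical axis (not along the pixel's ray), 0 where there is no reading.
- arm.camera_info(name): a dict with "fov_y" (degrees; the focal length in pixels is half the picture's height over the tangent of half this angle, whatever the lens; pixels are square), "cx", "cy" (the principal point, pixels), "extrinsics" (4x4, takes a point from world to camera coordinates); the wrist camera has in their place "tool_from_camera" (4x4, takes a point from camera to tool coordinates, whose origin is the TCP and whose axes are the flange's). Camera axes: x right, y up, looking along -z (the intrinsics and any distortion apply to the point x, -y, -z); pixel columns grow to the right and rows downward; lengths in m; the calibration is good to about 2 mm. A picture is of the moment at which its call begins: read the wrist's pose just before it. camera_info takes no time and is no camera call.
- arm.sign_off(): hands the job in; it is judged then, once.
The state is a dict: "time_s": time; "q": joint angles; "qvel": joint speeds; "joint_efforts": joint torques, N m; "tcp_pos": TCP position; "tcp_rot": TCP orientation; "ft_force": force on the tool from outside, world axes, zero at the start; "torque": the same for the moment, N m; "grip_width": finger opening in m; "gripper_force": force on a finger pad.
Only numpy, scipy, OpenCV 4.12 (cv2) and the standard library are available. Lean on these libraries where they do the work, as an engineer would, in place of code of your own. Each camera call takes 0.05 s, during which the arm holds its last target. There are 200 camera calls.

## Working session

There is one attempt and no reset: what is moved stays moved. The work goes in short steps, Python scripts to look and compute and a tool call to move; the robot and the scene stay as the last step left them, time stands still between calls to the robot, and variables do not carry over. Pictures are saved under pics/ and viewed, at most 10 in all, crops included, and the job is handed in when it is done.

Besides the shell and the picture viewer there is one more tool, called after ">>>" by a JSON object that holds its "api" and its "payload", one argument or row to a line. drive_tool: Moves the arm, as the interface text tells. Its arguments: {"type":"object","properties":{"commands":{"type":"array"}},"required":["commands"]}

```bash
mkdir -p pics; ls; python3 - <<'E'
from cell import arm
import cv2,numpy as np
np.set_printoptions(precision=4,suppress=True)
s=arm.sense();print(s)
for n in("scene","top","wrist"):
    p,d=arm.snapshot(n);cv2.imwrite(f"pics/{n}0.png",p);np.save(f"pics/{n}0.npy",d);print(n,arm.camera_info(n),(d>0).mean())
E
```

```text
pics
{'time_s': 0.0, 'q': array([-1.5127,  0.1047,  0.0965,  1.5639, -0.    ,  1.3531]), 'qvel': array([ 0.0015,  0.0017,  0.0012, -0.0004,  0.0009,  0.0031]), 'joint_efforts': array([ -0.0013, -55.6933,  50.3648,   0.0171,  -0.0004,  -0.    ]), 'tcp_pos': array([ 0.1634, -0.577 ,  0.1949]), 'tcp_rot': array([-3.1105, -0.4316, -0.0001]), 'ft_force': array([-0.424 ,  0.5508, -0.0663]), 'torque': array([ 0.031 , -0.0165,  0.0295]), 'gripper_force': 0.0, 'grip_width': 0.08513396651462264}
scene {'fov_y': 53.5458241870555, 'cx': 318.77888684053346, 'cy': 241.0067561635662, 'extrinsics': array([[-0.8298,  0.5578, -0.015 ,  0.4607],
       [-0.3087, -0.4366,  0.845 ,  0.1169],
       [ 0.4648,  0.7059,  0.5345, -1.3312],
       [ 0.    ,  0.    ,  0.    ,  1.    ]])} 0.996123046875
top {'fov_y': 42.532752068154664, 'cx': 318.97042851992546, 'cy': 237.7977542603913, 'extrinsics': array([[-0.0232, -0.9995, -0.0227,  0.0284],
       [ 0.9983, -0.0244,  0.0529, -0.5522],
       [-0.0534, -0.0215,  0.9983, -1.4538],
       [ 0.    ,  0.    ,  0.    ,  1.    ]])} 0.99611328125
wrist {'fov_y': 65.10460021540746, 'cx': 325.7781868266235, 'cy': 240.64810472867387, 'tool_from_camera': array([[ 0.0005,  0.9616,  0.2743,  0.07  ],
       [ 1.    , -0.0003, -0.0007, -0.0007],
       [-0.0005,  0.2743, -0.9616, -0.1786],
       [ 0.    ,  0.    ,  0.    ,  1.    ]])} 0.9959244791666667
```

View pics/top0.png

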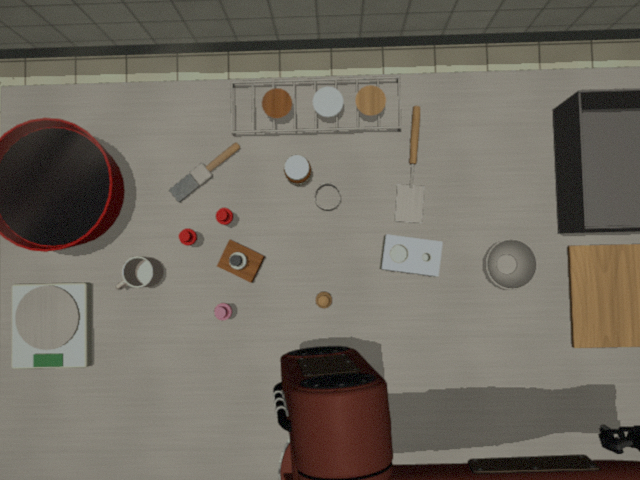

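View pics/scene0.png

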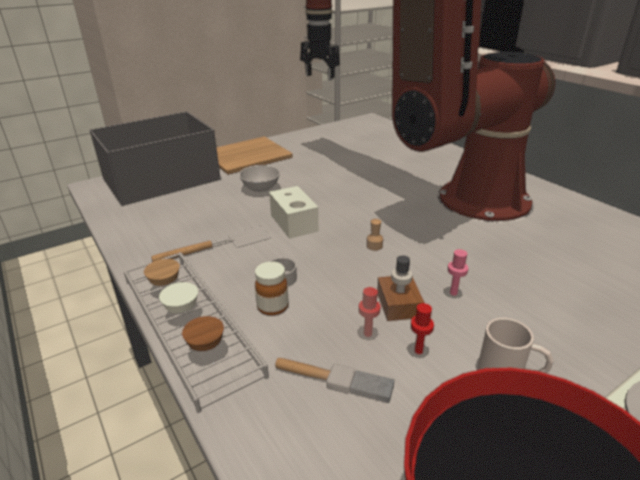

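The top view shows the gauge's dark knob at about (237,261) on the brown stand. The white mould is at (412,256), with its narrow bore at (427,257) and the wide well at (399,254). The pink and red look-alikes are at (225,216), (188,237) and (223,312). The scene view shows the gauge knob at (403,264) and the mould at (294,208).

```bash
cat > h.py <<'E'
from cell import arm
import cv2,numpy as np
from scipy.spatial.transform import Rotation as R
np.set_printoptions(precision=4,suppress=True)
def T(n,s=None):
    i=arm.camera_info(n)
    if n!="wrist": return i,np.linalg.inv(i["extrinsics"])
    M=np.eye(4);M[:3,:3]=R.from_rotvec(s["tcp_rot"]).as_matrix();M[:3,3]=s["tcp_pos"]
    return i,M@i["tool_from_camera"]
def ray(n,u,v,s=None):
    i,M=T(n,s);f=240/np.tan(np.radians(i["fov_y"])/2)
    d=M[:3,:3]@np.array([(u-i["cx"])/f,-(v-i["cy"])/f,-1]);return M[:3,3],d
def plane(n,u,v,z,s=None):
    o,d=ray(n,u,v,s);return o+d*(z-o[2])/d[2]
def dep(n,u,v,D,s=None):
    o,d=ray(n,u,v,s);return o+d*D[int(round(v)),int(round(u))]
def meet(a,b):
    (o,d),(p,e)=a,b;t=np.linalg.lstsq(np.c_[d,-e],p-o,rcond=None)[0]
    x,y=o+d*t[0],p+e*t[1];return (x+y)/2,np.linalg.norm(x-y)
def blobs(m,amin=15):
    n,l,st,c=cv2.connectedComponentsWithStats(m.astype(np.uint8))
    return [(c[k].round(1),st[k]) for k in range(1,n) if st[k][4]>=amin]
E
python3 - <<'E'
from h import *
D=np.load("pics/top0.npy")
p=cv2.imread("pics/top0.png")
for nm,u,v in [("knob",237,261),("knob-scene",0,0),("stand",245,272),("mould",413,256),("bore",427,257),("well",399,254),("pink",223,312),("tamper",323,299),("red1",225,216),("red2",188,237)]:
    if u: print(nm,dep("top",u,v,D))
print("triang knob",meet(ray("top",237,261),ray("scene",403,262)))
g=(p.min(2)>185).astype(np.uint8); g[:225]=0;g[285:]=0;g[:,:370]=0;g[:,455:]=0
c=max(cv2.findContours(g,0,2)[0],key=cv2.contourArea);r=cv2.minAreaRect(c);print(r)
for q in cv2.boxPoints(r): print(plane("top",*q,0.07))
a=cv2.resize(p[200:330,170:300],None,fx=4,fy=4,interpolation=2);b=cv2.resize(p[200:330,370:440+30],None,fx=2,fy=4)
w=cv2.imread("pics/wrist0.png");cv2.imwrite("pics/c.png",a)
print(plane("top",427,257,.07),plane("top",399,254,.07))
E
```

```text
knob [0.5003 0.197  0.1109]
stand [0.4754 0.1907 0.033 ]
mould [ 0.503  -0.1996  0.0689]
bore [ 0.5006 -0.2365  0.035 ]
well [ 0.5088 -0.1702  0.0471]
pink [0.387  0.2324 0.0974]
tamper [0.4097 0.0082 0.0667]
red1 [0.6024 0.2239 0.1021]
red2 [0.5572 0.3089 0.099 ]
triang knob (array([0.4985, 0.2005, 0.1001]), np.float64(0.005355865958559265))Traceback (most recent call last):
  File "<stdin>", line 8, in <module>
ValueError: max() iterable argument is empty
```

>>> {"api": "drive_tool", "payload": {
  "commands": [
    [0.3,0.026,-0.015,-0.0034,0,0,0],
    [0.3,0.026,-0.015,-0.0034,0,0,0],
    [0.3,0.026,-0.015,-0.0034,0,0,0],
    [0.3,0.026,-0.015,-0.0034,0,0,0],
    [0.3,0.026,-0.015,-0.0034,0,0,0],
    [0.3,0.026,-0.015,-0.0034,0,0,0],
    [0.3,0.026,-0.015,-0.0034,0,0,0],
    [0.3,0.026,-0.015,-0.0034,0,0,0],
    [0.3,0.026,-0.015,-0.0034,0,0,0],
    [0.3,0.026,-0.015,-0.0034,0,0,0],
    [0.3,0.026,-0.015,-0.0034,0,0,0],
    [0.3,0.026,-0.015,-0.0034,0,0,0],
    [0.3,0.026,-0.015,-0.0034,0,0,0],
    [0.3,0.026,-0.015,-0.0034,0,0,0],
    [0.3,0.026,-0.015,-0.0034,0,0,0],
    [0.3,0.026,-0.015,-0.0034,0,0,0]
  ]
}}

```text
time_s: 1.48
tcp_pos: [0.4991, -0.2318, 0.2501]
tcp_rot: [-3.112, -0.432, 0.0]
ft_force: [0.0, -0.8, 1.5]
grip_width: 0.0599
gripper_force: 0.0
```

>>> {"api": "drive_tool", "payload": {
  "commands": [
    [0.3,0,0,0,0,0,-1.14],
    [0.3,0,0,0,0,0,-1.14],
    [0.3,0,0,0,0,0,-1.14],
    [0.3,0,0,0,0,0,-1.14],
    [0.3,0,0,0,0,0,-1.14],
    [0.3,0,0,0,0,0,-1.14],
    [0.3,0,0,0,0,0,-1.14],
    [0.3,0,0,0,0,0,-1.14],
    [0.3,0,0,0,0,0,-1.14],
    [0.3,0,0,0,0,0,-1.14],
    [0.3,0,0,0,0,0,-1.14],
    [0.3,0,0,0,0,0,-1.14],
    [0.3,0,0,0,0,0,-1.14],
    [0.3,0,0,0,0,0,-1.14],
    [0.3,0,0,0,0,0,-1.14],
    [0.3,0,0,0,0,0,-1.14],
    [0.3,0,0,0,0,0,-1.14],
    [0.3,0,0,0,0,0,-1.14],
    [0.3,0,0,0,0,0,-1.14],
    [0.3,0,0,0,0,0,-1.14]
  ]
}}

```text
time_s: 3.15
tcp_pos: [0.4982, -0.2331, 0.2498]
tcp_rot: [-0.735, -3.054, -0.0]
ft_force: [-0.1, 1.5, 0.6]
grip_width: 0.06
gripper_force: 0.0
```

>>> {"api": "drive_tool", "payload": {
  "commands": [
    [0.3,0,0,0,0,0,-1.14],
    [0.3,0,0,0,0,0,-1.14],
    [0.3,0,0,0,0,0,-1.14],
    [0.3,0,0,0,0,0,-1.14],
    [0.3,0,0,0,0,0,0],
    [0.3,0,0,0,0,0,0],
    [0.3,0,0,0,0,0,0]
  ]
}}

```text
time_s: 3.73
tcp_pos: [0.4982, -0.2331, 0.2499]
tcp_rot: [-0.007, -3.141, -0.0]
ft_force: [0.4, -0.6, 0.1]
grip_width: 0.06
gripper_force: 0.0
```

```bash
python3 - <<'E'
from h import *
s=arm.sense();p,d=arm.snapshot("wrist");cv2.imwrite("pics/w1.png",p);np.save("pics/w1.npy",d);np.save("pics/s1.npy",s,allow_pickle=True)
print(s["tcp_pos"],s["tcp_rot"],s["q"],s["qvel"],s["time_s"],s["ft_force"])
E
```

```text
[ 0.4982 -0.2331  0.2499] [-0.0072 -3.1413 -0.0001] [-0.6753 -0.0284  0.0606  1.6601 -0.0001 -0.6707] [ 0.0012 -0.0016  0.0032 -0.0005 -0.0002 -0.0121] 3.7333 [ 0.439  -0.5844  0.127 ]
```

View pics/w1.png

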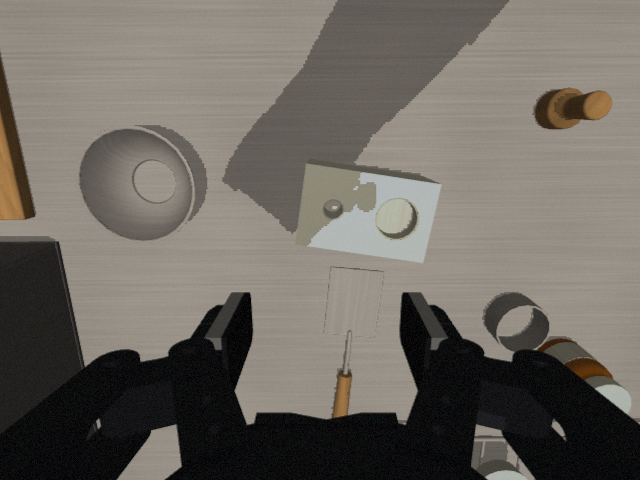

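The wrist view shows the mould's top with the narrow bore at (333,209) and the wide well at (397,218). The bowl, spatula, tamper, cutter and jar surround it.

```bash
cat >> h.py <<'E'
def cloud(n,D,s=None):
    i,M=T(n,s);f=240/np.tan(np.radians(i["fov_y"])/2)
    v,u=np.mgrid[:480,:640];c=np.stack([(u-i["cx"])/f*D,-(v-i["cy"])/f*D,-D],-1)
    return c@M[:3,:3].T+M[:3,3]
E
python3 - <<'E'
from h import *
s=np.load("pics/s1.npy",allow_pickle=True).item();D=np.load("pics/w1.npy");p=cv2.imread("pics/w1.png")
C=cloud("wrist",D,s);z=C[...,2]
m=np.zeros(z.shape,np.uint8);m[155:270,290:450]=1
top=(m>0)&(abs(z-.07)<.004);print("top z",np.median(z[top]),top.sum())
zt=np.median(z[top])
cs=cv2.findContours(top.astype(np.uint8),cv2.RETR_CCOMP,cv2.CHAIN_APPROX_NONE)
c=max(cs[0],key=cv2.contourArea);r=cv2.minAreaRect(c);print(r)
for q in cv2.boxPoints(r): print(" corner",plane("wrist",*q,zt,s))
for k in cs[0]:
    if 30<cv2.contourArea(k)<3000 :
        e=cv2.fitEllipse(k);print("hole",e,plane("wrist",*e[0],zt,s))
g=C[190:228,320:348];print("bore min z",g[...,2].min())
# gauge from top view
D=np.load("pics/top0.npy");C=cloud("top",D)
for a,b in((.075,.082),(.1,.12)):
    k=(C[...,2]>a)&(C[...,2]<b)&(abs(C[...,0]-.5)<.05)&(abs(C[...,1]-.2)<.045);print(a,k.sum(),C[k].mean(0),C[k].min(0),C[k].max(0))
E
```

```text
top z 0.07028086802063727 9364
((366.9951171875, 213.19927978515625), (136.62155151367188, 81.98282623291016), 8.530765533447266)
 corner [ 0.5341 -0.2648  0.0703]
 corner [ 0.4551 -0.2512  0.0703]
 corner [ 0.4745 -0.1233  0.0703]
 corner [ 0.5559 -0.1291  0.0703]
hole ((332.4967346191406, 208.8341064453125), (18.25044059753418, 19.474740982055664), 87.01018524169922) [ 0.4992 -0.226   0.0703]
hole ((395.7492980957031, 217.959228515625), (38.968448638916016, 41.9202766418457), 55.740150451660156) [ 0.5084 -0.1643  0.0703]
bore min z 0.03174297558967809
0.075 91 [0.5038 0.1978 0.0779] [0.4849 0.1833 0.0751] [0.5217 0.2208 0.0819]
0.1 111 [0.5033 0.2023 0.1108] [0.4914 0.1905 0.1001] [0.5162 0.2154 0.1182]
```

>>> {"api": "drive_tool", "payload": {
  "commands": [
    [0.3,-0.0004,0.031,0.004,0,0,0],
    [0.3,-0.0004,0.031,0.004,0,0,0],
    [0.3,-0.0004,0.031,0.004,0,0,0],
    [0.3,-0.0004,0.031,0.004,0,0,0],
    [0.3,-0.0004,0.031,0.004,0,0,0],
    [0.3,-0.0004,0.031,0.004,0,0,0],
    [0.3,-0.0004,0.031,0.004,0,0,0],
    [0.3,-0.0004,0.031,0.004,0,0,0],
    [0.3,-0.0004,0.031,0.004,0,0,0],
    [0.3,-0.0004,0.031,0.004,0,0,0],
    [0.3,-0.0004,0.031,0.004,0,0,0],
    [0.3,-0.0004,0.031,0.004,0,0,0],
    [0.3,-0.0004,0.031,0.004,0,0,0],
    [0.3,0,0.031,0,0,0,0],
    [0.3,0,0,0,0,0,0],
    [0.3,0,0,0,0,0,0],
    [0.3,0,0,0,0,0,0]
  ]
}}

```text
time_s: 5.2
tcp_pos: [0.5038, 0.2006, 0.198]
tcp_rot: [-0.002, -3.141, 0.001]
ft_force: [0.6, -0.7, -0.0]
grip_width: 0.0599
gripper_force: 0.0
```

```bash
python3 - <<'E'
from h import *
s=arm.sense();p,D=arm.snapshot("wrist");cv2.imwrite("pics/w2.png",p);np.save("pics/w2.npy",D);np.save("pics/s2.npy",s,allow_pickle=True)
print(s["tcp_pos"],s["tcp_rot"],s["q"],s["time_s"])
C=cloud("wrist",D,s);near=(abs(C[...,0]-.503)<.05)&(abs(C[...,1]-.2)<.05)
for a,b in((.036,.046),(.07,.083),(.105,.12)):
    k=near&(C[...,2]>a)&(C[...,2]<b);print(a,k.sum(),np.median(C[k],0),C[k].min(0),C[k].max(0))
k=near&(C[...,2]>.105);zt=np.median(C[k][:,2])
c=max(cv2.findContours(k.astype(np.uint8),0,1)[0],key=cv2.contourArea);e=cv2.minEnclosingCircle(c);print(e,plane("wrist",*e[0],zt,s))
E
```

```text
[0.5038 0.2006 0.198 ] [-0.0023 -3.1415  0.0007] [ 0.1378 -0.0714 -0.0758  1.5666 -0.0004  0.1393] 5.2
0.036 5324 [0.4941 0.2005 0.0404] [0.4534 0.1501 0.0365] [0.5524 0.25   0.043 ]
0.07 814 [0.4921 0.2046 0.0786] [0.4819 0.1858 0.0701] [0.5163 0.225  0.0815]
0.105 986 [0.501  0.2057 0.1122] [0.489  0.1932 0.1051] [0.5144 0.2181 0.1148]
((306.0, 395.0), 209.1938018798828) [0.487  0.1972 0.3098]
```

View pics/w2.png

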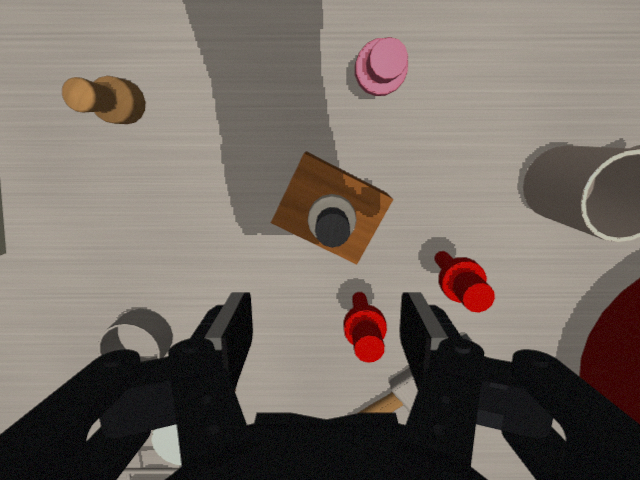

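The wrist view shows the dark knob at (333,227), centred on the grey collar at (332,218), so the gauge is nearly upright. The red look-alikes at (366,330) and (462,285) are clear of the fingers.

>>> {"api": "drive_tool", "payload": {
  "commands": [
    [0.3,0.0025,0.005,0.005,0,0,0],
    [0.3,0,0,0.01,0,0,0],
    [0.3,0,0,0.01,0,0,0],
    [0.3,0,0,0.01,0,0,0],
    [0.3,0,0,0.01,0,0,0],
    [0.3,0,0,0.01,0,0,0],
    [0.3,0,0,0.01,0,0,0],
    [0.3,0,0,0.01,0,0,0],
    [0.3,0,0,0.01,0,0,0],
    [0.3,0,0,0.01,0,0,0],
    [0.3,0,0,0.01,0,0,0],
    [0.3,0,0,0.008,0,0,0],
    [0.3,0,0,0.002,0,0,0],
    [0.3,0,0,0,0,0,0],
    [0.3,0,0,0,0,0,0]
  ]
}}

```text
time_s: 6.5
tcp_pos: [0.5015, 0.2059, 0.0834]
tcp_rot: [0.001, 3.141, -0.0]
ft_force: [0.0, 0.6, -0.3]
grip_width: 0.0597
gripper_force: 0.0
```

>>> {"api": "drive_tool", "payload": {
  "commands": [
    [1,0,0,0,0,0,0],
    [1,0,0,0,0,0,0],
    [1,0,0,0,0,0,0],
    [1,0,0,0,0,0,0],
    [1,0,0,0,0,0,0],
    [1,0,0,0,0,0,0],
    [1,0,0,0,0,0,0],
    [1,0,0,0,0,0,0],
    [1,0,0,0,0,0,0],
    [1,0,0,0,0,0,0]
  ]
}}

```text
time_s: 7.33
tcp_pos: [0.5013, 0.2058, 0.0831]
tcp_rot: [0.001, 3.142, -0.0]
ft_force: [0.6, 0.6, 1.0]
grip_width: 0.0001
gripper_force: 0.0
```

```bash
python3 - <<'E'
from h import *
s=arm.sense();p,D=arm.snapshot("wrist");cv2.imwrite("pics/w3.png",p);np.save("pics/w3.npy",D);np.save("pics/s3.npy",s,allow_pickle=True)
q,E=arm.snapshot("scene");cv2.imwrite("pics/sc3.png",q)
a=p[100:440,120:520];b=cv2.resize(q[200:350,330:500],(400,340));cv2.imwrite("pics/m3.png",np.hstack([a,b]))
E
```

```text
(no output)
```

View pics/m3.png

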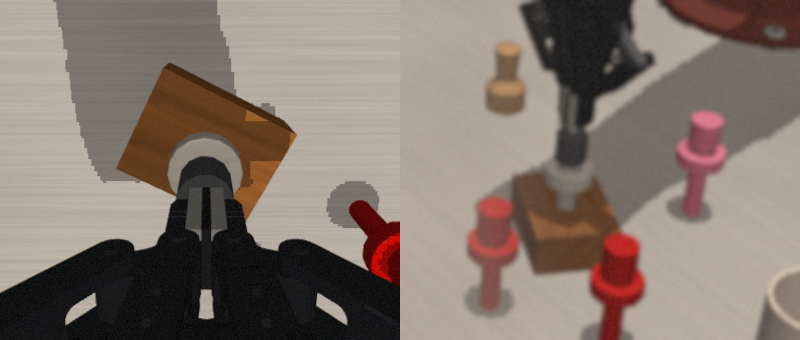

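The wrist crop (left) shows the shut fingers behind the knob at about (205,180), with the gauge still upright. The scene crop (right) has the fingers at (570,110) and the knob at (572,150). The grasp missed, so I'm measuring the offset from depth.

```bash
python3 - <<'E'
from h import *
s=np.load("pics/s3.npy",allow_pickle=True).item();D=np.load("pics/w3.npy")
for v in range(250,350,8): print(v,*[dep("wrist",u,v,D,s) for u in(318,326,334)])
q,E=arm.snapshot("scene")
print("scene")
for v in range(225,285,5): print(v,q[v,402],dep("scene",402,v,E))
E
```

```text
250 [0.4894 0.2025 0.0776] [0.4889 0.2066 0.0794] [0.4888 0.2107 0.0795]
258 [0.4897 0.2028 0.0897] [0.4896 0.2066 0.0899] [0.4901 0.2105 0.0884]
266 [0.4894 0.203  0.1018] [0.4892 0.2066 0.1023] [0.49   0.2103 0.1   ]
274 [0.4896 0.2032 0.1113] [0.4895 0.2066 0.1115] [0.4903 0.2101 0.1093]
282 [0.4927 0.2032 0.1127] [0.4926 0.2066 0.1129] [0.4926 0.21   0.1129]
290 [0.4904 0.2035 0.1263] [0.4905 0.2066 0.1262] [0.4907 0.2098 0.1256]
298 [0.4903 0.2037 0.1341] [0.4909 0.2066 0.1327] [0.4902 0.2096 0.1341]
306 [0.4905 0.2038 0.1402] [0.4905 0.2066 0.1403] [0.4901 0.2095 0.141 ]
314 [0.4905 0.2039 0.1464] [0.4899 0.2066 0.1475] [0.4904 0.2093 0.1467]
322 [0.4908 0.204  0.1514] [0.4908 0.2066 0.1514] [0.4906 0.2092 0.1518]
330 [0.4904 0.2042 0.1573] [0.4908 0.2066 0.1565] [0.4911 0.2091 0.156 ]
338 [0.4893 0.2043 0.1638] [0.4932 0.2066 0.1572] [0.4892 0.209  0.164 ]
346 [0.491  0.2043 0.1655] [0.4961 0.2066 0.1572] [0.4892 0.2089 0.1684]
scene
225 [30 30 32] [0.5198 0.2142 0.1955]
230 [34 32 34] [0.5182 0.2136 0.1844]
235 [29 29 30] [0.5131 0.2096 0.1702]
240 [53 54 60] [0.5126 0.2103 0.1597]
245 [80 87 89] [0.5129 0.2118 0.1499]
250 [85 89 92] [0.5123 0.2124 0.1391]
255 [85 90 94] [0.5116 0.2129 0.1281]
260 [54 58 60] [0.5065 0.2091 0.1128]
265 [52 53 56] [0.5108 0.2145 0.1062]
270 [48 50 52] [0.5091 0.2141 0.0939]
275 [ 99 106 113] [0.5053 0.2116 0.0791]
280 [104 115 123] [0.5119 0.2194 0.0749]
```

```bash
python3 - <<'E'
from h import *
for n in (1,2,3):
    s=np.load(f"pics/s{n}.npy",allow_pickle=True).item();D=np.load(f"pics/w{n}.npy")
    C=cloud("wrist",D,s)-s["tcp_pos"]
    m=(abs(C[...,0])<.03)&(abs(C[...,1])<.06)&(C[...,2]>-.02)&(C[...,2]<.12)
    if n==3:m&=C[...,2]>.032
    X=C[m];print(n,len(X),"lowest finger pts",np.percentile(X[:,2],[0,1,5]),X[X[:,2]<np.percentile(X[:,2],3)].mean(0),X.min(0),X.max(0))
E
```

```text
1 45702 lowest finger pts [0.0404 0.0476 0.0605] [-0.004   0.0008  0.0491] [-0.0184 -0.06    0.0404] [0.0136 0.06   0.12  ]
2 45655 lowest finger pts [0.0403 0.0475 0.0605] [-0.004   0.0007  0.0491] [-0.0183 -0.06    0.0403] [0.0131 0.06   0.12  ]
3 47884 lowest finger pts [0.0383 0.0481 0.0692] [-0.009   0.0006  0.0506] [-0.0184 -0.0599  0.0383] [0.0125 0.06   0.12  ]
```

The camera shows the real fingertips about 32–40 mm farther back than the stated TCP, so they closed just above the knob. I'll open and go lower by that amount.

>>> {"api": "drive_tool", "payload": {
  "commands": [
    [0.3,0,0,0,0,0,0],
    [0.3,0,0,0,0,0,0],
    [0.3,0,0,0,0,0,0],
    [0.3,0,0,0,0,0,0],
    [0.3,0,0,0,0,0,0],
    [0.3,0,0,0,0,0,0],
    [0.3,0,0,0,0,0,0]
  ]
}}

```text
time_s: 8.07
tcp_pos: [0.5013, 0.2059, 0.0831]
tcp_rot: [0.001, 3.142, -0.0]
ft_force: [-0.6, -0.2, 1.1]
grip_width: 0.0598
gripper_force: 0.0
```

>>> {"api": "drive_tool", "payload": {
  "commands": [
    [0.3,0,0,0.007,0,0,0],
    [0.3,0,0,0.007,0,0,0],
    [0.3,0,0,0.007,0,0,0],
    [0.3,0,0,0.007,0,0,0],
    [0.3,0,0,0.005,0,0,0],
    [0.3,0,0,0,0,0,0],
    [0.3,0,0,0,0,0,0]
  ]
}}

```text
time_s: 8.65
tcp_pos: [0.5009, 0.2058, 0.0496]
tcp_rot: [-0.001, -3.141, 0.0]
ft_force: [-0.5, -0.4, -0.2]
grip_width: 0.0593
gripper_force: 0.0
```

>>> {"api": "drive_tool", "payload": {
  "commands": [
    [1,0,0,0,0,0,0],
    [1,0,0,0,0,0,0],
    [1,0,0,0,0,0,0],
    [1,0,0,0,0,0,0],
    [1,0,0,0,0,0,0],
    [1,0,0,0,0,0,0],
    [1,0,0,0,0,0,0],
    [1,0,0,0,0,0,0]
  ]
}}

```text
time_s: 9.32
tcp_pos: [0.5018, 0.2058, 0.0507]
tcp_rot: [0.001, 3.14, -0.0]
ft_force: [-1.2, -1.4, 5.1]
grip_width: 0.0232
gripper_force: 58.7
```

>>> {"api": "drive_tool", "payload": {
  "commands": [
    [1,0,0,-0.004,0,0,0],
    [1,0,0,-0.004,0,0,0],
    [1,0,0,-0.006,0,0,0],
    [1,0,0,-0.008,0,0,0],
    [1,0,0,-0.01,0,0,0],
    [1,0,0,-0.01,0,0,0],
    [1,0,0,-0.01,0,0,0],
    [1,0,0,-0.01,0,0,0],
    [1,0,0,-0.01,0,0,0],
    [1,0,0,-0.01,0,0,0],
    [1,0,0,-0.01,0,0,0],
    [1,0,0,-0.008,0,0,0],
    [1,0,0,0,0,0,0],
    [1,0,0,0,0,0,0]
  ]
}}

```text
time_s: 10.48
tcp_pos: [0.5016, 0.2059, 0.1505]
tcp_rot: [0.001, 3.141, 0.0]
ft_force: [-0.9, 0.0, -2.7]
grip_width: 0.0234
gripper_force: 58.8
```

```bash
python3 - <<'E'
from h import *
s=arm.sense();p,D=arm.snapshot("wrist");np.save("pics/w4.npy",D);np.save("pics/s4.npy",s,allow_pickle=True)
print(s["tcp_pos"],s["tcp_rot"],s["grip_width"],s["ft_force"])
q,E=arm.snapshot("scene");cv2.imwrite("pics/sc4.png",q);t,_=arm.snapshot("top")
a=p[60:460,100:500];b=cv2.resize(q[180:330,330:480],(400,400));cv2.imwrite("pics/m4.png",np.hstack([a,b]))
C=cloud("scene",E);x=s["tcp_pos"]
near=(np.hypot(C[...,0]-x[0],C[...,1]-x[1])<.035)
for z in np.arange(.09,.23,.006):
    k=near&(abs(C[...,2]-z)<.003)
    if k.sum()>3: print(round(z,3),k.sum(),C[k].mean(0),C[k].min(0)[:2],C[k].max(0)[:2],q[k].mean())
E
```

```text
[0.5016 0.2059 0.1505] [0.001  3.1408 0.    ] 0.023365731611616716 [-0.8947  0.002  -2.6531]
0.108 4 [0.5059 0.2087 0.11  ] [0.4995 0.2037] [0.5089 0.2127] 139.0
0.114 22 [0.5062 0.2103 0.1142] [0.4961 0.2026] [0.5115 0.2154] 114.37878787878788
0.12 23 [0.5059 0.2103 0.1199] [0.4992 0.2007] [0.5106 0.2146] 104.33333333333333
0.126 21 [0.5064 0.2114 0.1261] [0.4977 0.2063] [0.5113 0.215 ] 101.19047619047619
0.132 26 [0.5053 0.2103 0.1319] [0.4955 0.203 ] [0.5099 0.2155] 104.7948717948718
0.138 21 [0.506  0.2113 0.1381] [0.4979 0.2033] [0.5096 0.2162] 103.0
0.144 25 [0.5069 0.2106 0.1438] [0.5007 0.2027] [0.5115 0.2167] 102.6
0.15 21 [0.5055 0.2112 0.1498] [0.496  0.2047] [0.5115 0.2157] 102.84126984126983
0.156 17 [0.5067 0.212  0.1548] [0.5009 0.2059] [0.5106 0.2156] 100.94117647058823
0.162 4 [0.5086 0.2205 0.1641] [0.4978 0.2153] [0.5175 0.2255] 122.41666666666667
0.168 63 [0.5127 0.2179 0.168 ] [0.4915 0.199 ] [0.5226 0.228 ] 117.26455026455027
0.174 94 [0.5108 0.2141 0.1748] [0.4874 0.187 ] [0.5227 0.2274] 112.81914893617021
0.18 89 [0.5089 0.2115 0.1783] [0.4877 0.1917] [0.5223 0.226 ] 115.74157303370787
0.186 24 [0.5087 0.2145 0.1871] [0.4932 0.1931] [0.5149 0.2272] 93.58333333333333
0.192 58 [0.5112 0.2127 0.1923] [0.4951 0.1894] [0.5169 0.2315] 70.47701149425288
0.198 78 [0.5093 0.214  0.1981] [0.4959 0.182 ] [0.5157 0.2333] 60.31196581196581
0.204 79 [0.5094 0.2148 0.2042] [0.4946 0.1814] [0.5155 0.2333] 56.27426160337553
0.21 116 [0.5069 0.2104 0.2104] [0.4913 0.1833] [0.5154 0.2337] 53.833333333333336
0.216 80 [0.5052 0.2114 0.2159] [0.4894 0.1833] [0.5137 0.2332] 51.4875
0.222 71 [0.5057 0.2069 0.2219] [0.4906 0.1829] [0.5134 0.2339] 50.333333333333336
0.228 55 [0.5077 0.2041 0.2284] [0.489  0.1725] [0.5163 0.2352] 54.624242424242425
```

View pics/m4.png

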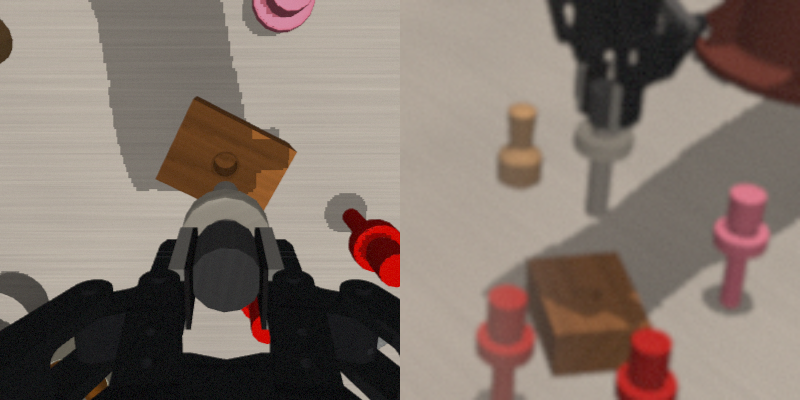

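The left crop shows the empty socket at (225,163) and the gauge gripped, knob at (225,270) between the pads. The right crop shows the gauge hanging upright with its rod tip at (597,210).

```bash
python3 - <<'E'
from h import *
s=np.load("pics/s4.npy",allow_pickle=True).item();D=np.load("pics/w4.npy")
C=cloud("wrist",D,s)-s["tcp_pos"]
near=(abs(C[...,0])<.03)&(abs(C[...,1])<.03)
for a,b in((-.045,.0),(.005,.032),(.034,.058),(.0585,.066)):
    k=near&(C[...,2]>a)&(C[...,2]<b)
    if a>0.05: k&=(abs(C[...,1])<.0125)
    if k.sum(): print(a,k.sum(),C[k].mean(0),C[k].min(0),C[k].max(0))
# collar lower rim: x nearest robot & width
k=near&(C[...,2]>.012)&(C[...,2]<.035);P=C[k]
def res(p): return np.hypot(P[:,0]-p[0],P[:,1]-p[1])-.02
from scipy.optimize import least_squares as L
k=near&(C[...,2]>.018)&(C[...,2]<.028);P=C[k];print("collar ax",L(res,[0,0],loss="soft_l1",f_scale=.0005).x,len(P))
k=near&(C[...,2]>-.04)&(C[...,2]<.01)&(abs(C[...,1])<.01);P=C[k]
print("rod ax",len(P),L(lambda p:np.hypot(P[:,0]-p[0],P[:,1]-p[1])-.008,[0,0],loss="soft_l1",f_scale=.0005).x if len(P)>10 else 0)
k=near&(C[...,2]>.038)&(C[...,2]<.057)&(abs(C[...,1])<.009);P=C[k]
print("knob ax",len(P),L(lambda p:np.hypot(P[:,0]-p[0],P[:,1]-p[1])-.013,[0,0],loss="soft_l1",f_scale=.0005).x)
E
```

```text
-0.045 159 [-0.0064  0.0001 -0.0316] [-0.0076 -0.007  -0.0393] [-0.0027  0.0074 -0.0233]
0.005 2397 [-0.0129  0.0005  0.0264] [-0.02   -0.0181  0.0145] [-0.0016  0.0191  0.0301]
0.034 2749 [-0.0096  0.0006  0.049 ] [-0.013  -0.0247  0.0348] [0.0115 0.0259 0.058 ]
0.0585 3979 [-0.0009  0.0005  0.0616] [-0.013  -0.0125  0.0585] [0.0136 0.0125 0.0659]
collar ax [0.0023 0.0003] 1482
rod ax 159 [0.0006 0.0001]
knob ax 946 [0.0007 0.0006]
```

>>> {"api": "drive_tool", "payload": {
  "commands": [
    [1,-0.004,-0.02,0,0,0,0],
    [1,-0.0018,-0.03,0,0,0,0],
    [1,-0.0018,-0.03,0,0,0,0],
    [1,-0.0018,-0.03,0,0,0,0],
    [1,-0.0018,-0.03,0,0,0,0],
    [1,-0.0018,-0.03,0,0,0,0],
    [1,-0.0018,-0.03,0,0,0,0],
    [1,-0.0018,-0.03,0,0,0,0],
    [1,-0.0018,-0.03,0,0,0,0],
    [1,-0.0018,-0.03,0,0,0,0],
    [1,-0.0018,-0.03,0,0,0,0],
    [1,-0.0018,-0.03,0,0,0,0],
    [1,-0.0018,-0.03,0,0,0,0],
    [1,-0.0018,-0.03,0,0,0,0],
    [1,-0.0018,-0.022,0,0,0,0],
    [1,-0.0018,0,0,0,0,0],
    [1,0,0,0,0,0,0],
    [1,0,0,0,0,0,0]
  ]
}}

```text
time_s: 12.13
tcp_pos: [0.5317, -0.2255, 0.1495]
tcp_rot: [-0.001, -3.141, -0.002]
ft_force: [-0.1, 0.7, -2.3]
grip_width: 0.0229
gripper_force: 59.3
```

```bash
python3 - <<'E'
from h import *
s=arm.sense();p,D=arm.snapshot("wrist");cv2.imwrite("pics/w5.png",p);np.save("pics/w5.npy",D);np.save("pics/s5.npy",s,allow_pickle=True)
print(s["tcp_pos"],s["tcp_rot"],s["time_s"],s["ft_force"])
C=cloud("wrist",D,s);z=C[...,2]
top=(abs(z-.07)<.003)&(abs(C[...,0]-.5)<.075)&(abs(C[...,1]+.2)<.1);zt=np.median(z[top]);print(zt,top.sum())
cs=cv2.findContours(top.astype(np.uint8),cv2.RETR_CCOMP,cv2.CHAIN_APPROX_NONE)
for k in cs[0]:
    if 60<cv2.contourArea(k)<6000:
        e=cv2.fitEllipse(k);print("hole",e,plane("wrist",*e[0],zt,s))
E
```

```text
[ 0.5317 -0.2255  0.1495] [-0.001  -3.1406 -0.0016] 12.1333 [-0.0666  0.7332 -2.2869]
0.07031060293379099 18587
hole ((324.24517822265625, 189.52662658691406), (26.42595863342285, 26.82928466796875), 101.436279296875) [ 0.4993 -0.2258  0.0703]
hole ((413.0963439941406, 202.93362426757812), (54.85077667236328, 58.93099594116211), 50.94096374511719) [ 0.5086 -0.1642  0.0703]
```

View pics/w5.png

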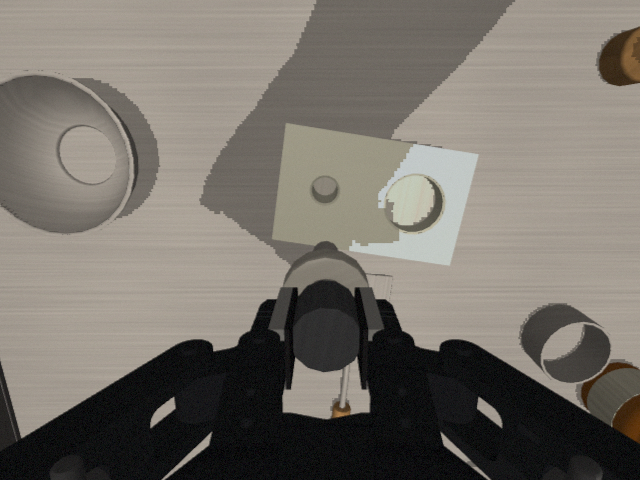

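The wrist view shows the bore at (324,190) and the wide well at (413,203), with the gripped gauge at (325,320). Both bore measurements agree to within 0.2 mm.

>>> {"api": "drive_tool", "payload": {
  "commands": [
    [1,0.008,-0.0006,0,0,0,0],
    [1,0.01,0,0,0,0,0],
    [1,0.01,0,0,0,0,0],
    [1,0.005,0,0.006,0,0,0],
    [1,0,0,0.008,0,0,0],
    [1,0,0,0.008,0,0,0],
    [1,0,0,0.008,0,0,0],
    [1,0,0,0.003,0,0,0],
    [1,0,0,0,0,0,0],
    [1,0,0,0,0,0,0],
    [1,0,0,0,0,0,0]
  ]
}}

```text
time_s: 13.1
tcp_pos: [0.4993, -0.2268, 0.1173]
tcp_rot: [0.001, 3.141, -0.0]
ft_force: [0.3, -0.6, -3.0]
grip_width: 0.0234
gripper_force: 59.3
```

>>> {"api": "drive_tool", "payload": {
  "commands": [
    [1,0.0007,0.0007,0,0,0,0],
    [1,0,0,0.002,0,0,0],
    [1,0,0,0.002,0,0,0],
    [1,0,0,0.002,0,0,0],
    [1,0,0,0.002,0,0,0],
    [1,0,0,0,0,0,0],
    [1,0,0,0,0,0,0]
  ]
}}

```text
time_s: 13.68
tcp_pos: [0.4982, -0.226, 0.1089]
tcp_rot: [-0.001, -3.141, -0.0]
ft_force: [-0.8, 0.1, -2.5]
grip_width: 0.023
gripper_force: 59.3
```

>>> {"api": "drive_tool", "payload": {
  "commands": [
    [1,0,0,0.0015,0,0,0],
    [1,0,0,0.0015,0,0,0],
    [1,0,0,0.0015,0,0,0],
    [1,0,0,0.0015,0,0,0],
    [1,0,0,0,0,0,0],
    [1,0,0,0,0,0,0]
  ]
}}

```text
time_s: 14.18
tcp_pos: [0.4983, -0.226, 0.103]
tcp_rot: [-0.001, -3.141, -0.0]
ft_force: [-0.1, -0.1, -2.6]
grip_width: 0.0231
gripper_force: 59.3
```

>>> {"api": "drive_tool", "payload": {
  "commands": [
    [1,0,0,0.002,0,0,0],
    [1,0,0,0.002,0,0,0],
    [1,0,0,0.002,0,0,0],
    [1,0,0,0.002,0,0,0],
    [1,0,0,0.002,0,0,0],
    [1,0,0,0.002,0,0,0],
    [1,0,0,0,0,0,0]
  ]
}}

```text
time_s: 14.77
tcp_pos: [0.4981, -0.2259, 0.0905]
tcp_rot: [-0.001, -3.141, -0.0]
ft_force: [1.3, -0.0, -2.6]
grip_width: 0.0231
gripper_force: 59.3
```

>>> {"api": "drive_tool", "payload": {
  "commands": [
    [1,0,0,0.002,0,0,0],
    [1,0,0,0.002,0,0,0],
    [1,0,0,0.002,0,0,0],
    [1,0,0,0.002,0,0,0],
    [1,0,0,0.002,0,0,0],
    [1,0,0,0,0,0,0],
    [1,0,0,0,0,0,0]
  ]
}}

```text
time_s: 15.35
tcp_pos: [0.4983, -0.226, 0.081]
tcp_rot: [-0.001, -3.142, -0.0]
ft_force: [1.0, 0.9, -2.2]
grip_width: 0.0232
gripper_force: 59.3
```

>>> {"api": "drive_tool", "payload": {
  "commands": [
    [1,0,0,0.001,0,0,0],
    [1,0,0,0.001,0,0,0],
    [1,0,0,0.001,0,0,0],
    [1,0,0,0.001,0,0,0],
    [1,0,0,0.001,0,0,0],
    [1,0,0,0,0,0,0]
  ]
}}

```text
time_s: 15.85
tcp_pos: [0.4983, -0.226, 0.0758]
tcp_rot: [-0.001, -3.141, -0.0]
ft_force: [0.7, -0.1, -2.4]
grip_width: 0.0227
gripper_force: 59.3
```

Tip is at about 0.035 m. From here I go finely.

>>> {"api": "drive_tool", "payload": {
  "commands": [
    [1,0,0,0.0005,0,0,0],
    [1,0,0,0.0005,0,0,0],
    [1,0,0,0.0005,0,0,0],
    [1,0,0,0,0,0,0]
  ]
}}

```text
time_s: 16.18
tcp_pos: [0.4983, -0.2261, 0.0745]
tcp_rot: [-0.001, -3.142, 0.0]
ft_force: [0.8, 0.3, -2.4]
grip_width: 0.023
gripper_force: 59.3
```

>>> {"api": "drive_tool", "payload": {
  "commands": [
    [1,0,0,0.0005,0,0,0],
    [1,0,0,0.0005,0,0,0],
    [1,0,0,0.0005,0,0,0],
    [1,0,0,0,0,0,0]
  ]
}}

```text
time_s: 16.52
tcp_pos: [0.4988, -0.2263, 0.074]
tcp_rot: [0.001, 3.141, -0.001]
ft_force: [-0.8, 2.1, 4.6]
grip_width: 0.0233
gripper_force: 60.1
```

>>> {"api": "drive_tool", "payload": {
  "commands": [
    [1,0,0,0.0003,0,0,0],
    [1,0,0,0,0,0,0],
    [1,0,0,0,0,0,0]
  ]
}}

```text
time_s: 16.77
tcp_pos: [0.4989, -0.2263, 0.074]
tcp_rot: [0.001, 3.14, -0.001]
ft_force: [-0.9, 2.0, 6.7]
grip_width: 0.0232
gripper_force: 60.3
```

>>> {"api": "drive_tool", "payload": {
  "commands": [
    [1,0,0,0.0001,0,0,0],
    [1,0,0,0,0,0,0],
    [1,0,0,0,0,0,0],
    [1,0,0,0,0,0,0],
    [1,0,0,0,0,0,0],
    [1,0,0,0,0,0,0],
    [1,0,0,0,0,0,0],
    [1,0,0,0,0,0,0],
    [1,0,0,0,0,0,0],
    [1,0,0,0,0,0,0],
    [1,0,0,0,0,0,0],
    [1,0,0,0,0,0,0],
    [1,0,0,0,0,0,0]
  ]
}}

```text
time_s: 17.85
tcp_pos: [0.4989, -0.2263, 0.074]
tcp_rot: [0.001, 3.14, -0.001]
ft_force: [-0.9, 1.6, 7.2]
grip_width: 0.0236
gripper_force: 60.4
```

>>> {"api": "drive_tool", "payload": {
  "commands": [
    [1,0,0,0,0,0,0],
    [1,0,0,0,0,0,0],
    [1,0,0,0,0,0,0],
    [1,0,0,0,0,0,0],
    [1,0,0,0,0,0,0],
    [1,0,0,0,0,0,0],
    [1,0,0,0,0,0,0],
    [1,0,0,0,0,0,0],
    [1,0,0,0,0,0,0],
    [1,0,0,0,0,0,0],
    [1,0,0,0,0,0,0],
    [1,0,0,0,0,0,0],
    [1,0,0,0,0,0,0],
    [1,0,0,0,0,0,0]
  ]
}}

```text
time_s: 19.02
tcp_pos: [0.4989, -0.2263, 0.074]
tcp_rot: [0.001, 3.14, -0.001]
ft_force: [-1.1, 1.5, 7.4]
grip_width: 0.0234
gripper_force: 60.4
```

>>> {"api": "drive_tool", "payload": {
  "commands": [
    [0.64,0,0,0,0,0,0],
    [0.64,0,0,0,0,0,0],
    [0.64,0,0,0,0,0,0],
    [0.64,0,0,0,0,0,0],
    [0.64,0,0,0,0,0,0]
  ]
}}

```text
time_s: 19.43
tcp_pos: [0.4982, -0.2261, 0.0726]
tcp_rot: [-0.001, -3.141, 0.0]
ft_force: [-0.1, -0.3, -0.3]
grip_width: 0.0308
gripper_force: 0.0
```

```bash
python3 - <<'E'
from h import *
s=arm.sense();p,D=arm.snapshot("wrist");q,E=arm.snapshot("scene")
print(s["tcp_pos"],s["ft_force"],s["grip_width"])
a=cv2.resize(p[180:430,200:450],(400,400));o,d=0,0
i=arm.camera_info("scene");c=i["extrinsics"]@np.r_[s["tcp_pos"]+[0,0,.02],1];f=240/np.tan(np.radians(i["fov_y"])/2)
u,v=int(i["cx"]-f*c[0]/c[2]),int(i["cy"]+f*c[1]/c[2])
cv2.imwrite("pics/m6.png",np.hstack([a,cv2.resize(q[v-45:v+45,u-45:u+45],(400,400))]))
C=cloud("wrist",D,s)-s["tcp_pos"]
near=(abs(C[...,0])<.03)&(abs(C[...,1])<.03)
k=near&(C[...,2]>-.02)&(C[...,2]<.05)&(C[...,0]<-.013)
print("collar z",np.percentile(C[k][:,2],[1,5,50,95,99])+s["tcp_pos"][2])
for z in np.arange(-.01,.07,.004):
    k=near&(abs(C[...,2]-z)<.002)
    if k.sum():print(round(z,3),k.sum(),C[k].min(0)[:2],C[k].max(0)[:2])
E
```

```text
[ 0.4982 -0.2261  0.0726] [-0.0656 -0.3106 -0.3191] 0.030757919067031958
collar z [0.0691 0.0695 0.0706 0.1021 0.1029]
-0.006 7 [-0.0275 -0.0292] [-0.0091  0.0259]
-0.002 5902 [-0.03 -0.03] [0.0294 0.03  ]
0.002 1 [-0.03    0.0178] [-0.03    0.0178]
0.018 114 [-0.0193 -0.0185] [-0.0064  0.0181]
0.022 214 [-0.0192 -0.0185] [-0.0032  0.0181]
0.026 314 [-0.0193 -0.0187] [0.0006 0.0178]
0.03 2243 [-0.0187 -0.0186] [0.0121 0.018 ]
0.034 3 [-0.0049 -0.015 ] [-0.0034  0.0161]
0.038 189 [-0.0119 -0.0149] [0.0086 0.0162]
0.042 460 [-0.012  -0.0262] [0.0112 0.0282]
0.046 615 [-0.0121 -0.0278] [0.0113 0.0293]
0.05 700 [-0.0123 -0.0283] [0.0106 0.0296]
0.054 776 [-0.0126 -0.0284] [0.0116 0.0296]
0.058 835 [-0.0123 -0.0282] [0.0112 0.0295]
0.062 4288 [-0.0122 -0.0284] [0.0137 0.0297]
0.066 717 [-0.0115 -0.0284] [0.0119 0.0298]
```

View pics/m6.png

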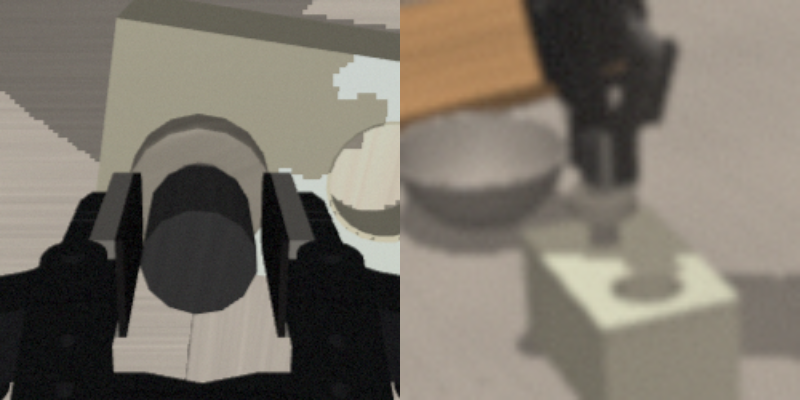

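The left crop shows the fingers open either side of the knob at (200,250), above the collar's top face. The right crop shows the gauge standing upright in the bore. I'll press the collar down with the fingertips.

>>> {"api": "drive_tool", "payload": {
  "commands": [
    [0.64,0,0,0.002,0,0,0],
    [0.64,0,0,0.002,0,0,0],
    [0.64,0,0,0.002,0,0,0],
    [0.64,0,0,0.001,0,0,0],
    [0.64,0,0,0.001,0,0,0],
    [0.64,0,0,0.001,0,0,0],
    [0.64,0,0,0.001,0,0,0],
    [0.64,0,0,0,0,0,0]
  ]
}}

```text
time_s: 20.2
tcp_pos: [0.4983, -0.226, 0.0626]
tcp_rot: [-0.001, -3.142, 0.0]
ft_force: [-0.9, -0.3, 1.5]
grip_width: 0.0306
gripper_force: 0.6
```

>>> {"api": "drive_tool", "payload": {
  "commands": [
    [0.64,0,0,0.001,0,0,0],
    [0.64,0,0,0.001,0,0,0],
    [0.64,0,0,0.001,0,0,0],
    [0.64,0,0,0.001,0,0,0],
    [0.64,0,0,0.001,0,0,0],
    [0.64,0,0,0,0,0,0]
  ]
}}

```text
time_s: 20.7
tcp_pos: [0.4982, -0.226, 0.0574]
tcp_rot: [-0.001, -3.141, -0.0]
ft_force: [-0.3, -0.1, 1.1]
grip_width: 0.0305
gripper_force: 0.4
```

>>> {"api": "drive_tool", "payload": {
  "commands": [
    [0.64,0,0,0.001,0,0,0],
    [0.64,0,0,0.001,0,0,0],
    [0.64,0,0,0.001,0,0,0],
    [0.64,0,0,0.001,0,0,0],
    [0.64,0,0,0.001,0,0,0],
    [0.64,0,0,0.001,0,0,0],
    [0.64,0,0,0,0,0,0]
  ]
}}

```text
time_s: 21.28
tcp_pos: [0.4982, -0.226, 0.0514]
tcp_rot: [-0.001, -3.141, -0.0]
ft_force: [-0.7, -0.2, 0.8]
grip_width: 0.0305
gripper_force: 0.3
```

```bash
cat > col.py <<'E'
from h import *
s=arm.sense();p,D=arm.snapshot("wrist")
C=cloud("wrist",D,s);t=s["tcp_pos"];X=C-t
m=(abs(X[...,0])<.03)&(abs(X[...,1])<.03)&(X[...,0]<-.014)&(np.hypot(X[...,0],X[...,1])<.021)
h=np.histogram(C[m][:,2],bins=np.arange(.066,.11,.002));print(t,s["ft_force"],[(round(b,3),int(n)) for n,b in zip(*h) if n])
k=(abs(X[...,0])<.012)&(abs(X[...,1])<.012)&(C[...,2]>.1)
print("knob top",np.percentile(C[k][:,2],[50,90]))
E
python3 col.py
```

```text
[ 0.4982 -0.226   0.0514] [-0.7256 -0.18    0.8437] [(np.float64(0.068), 144), (np.float64(0.07), 383), (np.float64(0.074), 19), (np.float64(0.076), 70), (np.float64(0.078), 93), (np.float64(0.08), 89), (np.float64(0.082), 89), (np.float64(0.084), 119), (np.float64(0.086), 387), (np.float64(0.088), 144)]
knob top [0.1364 0.175 ]
```

>>> {"api": "drive_tool", "payload": {
  "commands": [
    [0.64,0,0,0.001,0,0,0],
    [0.64,0,0,0.001,0,0,0],
    [0.64,0,0,0.0005,0,0,0],
    [0.64,0,0,0,0,0,0]
  ]
}}

```text
time_s: 21.67
tcp_pos: [0.4983, -0.2261, 0.0491]
tcp_rot: [-0.001, -3.142, 0.0]
ft_force: [-0.4, 0.6, 1.3]
grip_width: 0.0304
gripper_force: 0.3
```

>>> {"api": "drive_tool", "payload": {
  "commands": [
    [0.64,0,0,0.0005,0,0,0],
    [0.64,0,0,0.0005,0,0,0],
    [0.64,0,0,0,0,0,0]
  ]
}}

```text
time_s: 21.92
tcp_pos: [0.4983, -0.2261, 0.0482]
tcp_rot: [0.001, 3.142, -0.0]
ft_force: [0.4, -0.1, 1.1]
grip_width: 0.0306
gripper_force: 0.6
```

>>> {"api": "drive_tool", "payload": {
  "commands": [
    [0.64,0,0,0.0004,0,0,0],
    [0.64,0,0,0.0003,0,0,0],
    [0.64,0,0,0,0,0,0]
  ]
}}

```text
time_s: 22.17
tcp_pos: [0.4984, -0.2262, 0.0479]
tcp_rot: [0.001, 3.141, -0.001]
ft_force: [-2.0, 1.0, 5.6]
grip_width: 0.0305
gripper_force: 2.7
```

>>> {"api": "drive_tool", "payload": {
  "commands": [
    [0.64,0,0,0.0003,0,0,0],
    [0.64,0,0,0,0,0,0],
    [0.64,0,0,0,0,0,0],
    [0.64,0,0,0,0,0,0],
    [0.64,0,0,0,0,0,0]
  ]
}}

```text
time_s: 22.58
tcp_pos: [0.4984, -0.2262, 0.0479]
tcp_rot: [0.001, 3.141, -0.001]
ft_force: [-2.5, 1.3, 7.1]
grip_width: 0.031
gripper_force: 3.8
```

>>> {"api": "drive_tool", "payload": {
  "commands": [
    [0.64,0,0,-0.001,0,0,0],
    [0.64,0,0,-0.003,0,0,0],
    [0.6,0,0,-0.003,0,0,0],
    [0.5,0,0,-0.003,0,0,0],
    [0.4,0,0,-0.005,0,0,0],
    [0.3,0,0,-0.005,0,0,0],
    [0.3,0,0,-0.01,0,0,0],
    [0.3,0,0,-0.01,0,0,0],
    [0.3,0,0,-0.015,0,0,0],
    [0.3,0,0,-0.015,0,0,0],
    [0.3,0,0,-0.015,0,0,0],
    [0.3,0,0,-0.015,0,0,0],
    [0.3,0,0,0,0,0,0],
    [0.3,0,0,0,0,0,0]
  ]
}}

```text
time_s: 23.75
tcp_pos: [0.499, -0.2266, 0.1485]
tcp_rot: [0.001, 3.14, -0.002]
ft_force: [0.2, -0.4, -0.5]
grip_width: 0.0596
gripper_force: 0.0
```

```bash
python3 col.py; python3 - <<'E'
from h import *
s=arm.sense();p,D=arm.snapshot("wrist");C=cloud("wrist",D,s)
n=(np.hypot(C[...,0]-.499,C[...,1]+.226)<.019)
for a,b in((.078,.088),(.13,.14)):
    k=n&(C[...,2]>a)&(C[...,2]<b);print(np.percentile(C[k],[2,50,98],axis=0))
q,E=arm.snapshot("scene")
cv2.imwrite("pics/m7.png",np.hstack([p[60:360,170:470],cv2.resize(q[150:270,250:370],(300,300))]))
E
```

```text
[ 0.499  -0.2266  0.1485] [ 0.1571 -0.4302 -0.5112] [(np.float64(0.068), 36), (np.float64(0.07), 89), (np.float64(0.072), 17), (np.float64(0.074), 22), (np.float64(0.076), 22), (np.float64(0.078), 25), (np.float64(0.08), 23), (np.float64(0.082), 125), (np.float64(0.084), 128), (np.float64(0.086), 1)]
knob top [0.2657 0.2731]
[[ 0.4812 -0.2438  0.0814]
 [ 0.4914 -0.2254  0.0843]
 [ 0.5069 -0.2081  0.0858]]
[[ 0.487  -0.2377  0.1314]
 [ 0.4982 -0.2264  0.1355]
 [ 0.5104 -0.215   0.1368]]
```

View pics/m7.png

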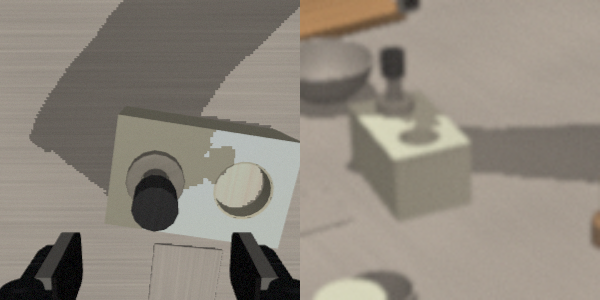

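The left crop shows the gauge upright with its collar flat on the mould at (155,178). Collar top measures 0.0843 m and knob top 0.1355 m. The fingers are clear, so I'm handing in.

```bash
python3 -c "
from cell import arm
print(arm.sign_off())"
```

```text
the job is handed in; nothing more can be done
None
```

The gauge is standing released in the narrow bore with its rod on the floor. I pressed it at about 10 N for 2 s, and the collar now lies on the mould's top face. The job is handed in; `sign_off` returned no verdict.

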